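Hold the hall torch on the key fob

TASK

Hold a light for me at the key organiser: draw the torch straight up out of its charging cup until it is clear, then tip it over to a slant about halfway between straight down and level, and hold it up in front of the organiser with its beam falling centrally on the front of the black smart-lock fob, from about 10 to 25 cm away and from above. Finish while still gripping the torch there, steady in the air with nothing else carrying it; do not knock the fob or the keys on their hooks, and do not push the vase, the sunglasses or the coaster.

Things in the scene. Friction and masses are not known exactly. Their poses are not given: they have to be found in the camera images.
- torch: Round aluminium torch, 130 mm long, about 160 g, standing lens-down in the cup. Origin: centre of its lens face (lower end at start); z runs from lens to tail (up at start), so the beam leaves along -z. Round about z: yaw means nothing. Head 37 mm diameter up to 30 mm, tapering to a 26 mm barrel from 42 to 130 mm. Lights by itself when lifted off the charger; no switch to press.
- cup: Charging cup, black plastic, fixed to the console. Origin under its centre on the console. Foot disc 80 mm diameter, 8 mm high; cup 58 mm outside diameter, rim 50 mm above the console, bore 41 mm, inner floor 12 mm above the console: the torch's lens stands 12 mm and its tail 142 mm above the console, and it must rise 38 mm to clear the rim.
- organiser: Bamboo key organiser clamped on the low concrete upstand (70 mm high) along the console's far side; fixed. Origin on the console under the upstand, mid-length; axes as the world, front to the robot (-x). Hook rail 376 mm long (y), 185 to 215 mm high, front at x = -40 mm, on posts at y = +-165 mm. Four hooks at y = -105, -35, 35, 105 mm reach out to x = -83 mm.
- fob_center (a point): Centre of the smart-lock fob hanging by a steel ring from one of the hooks: black plastic rounded slab 38 mm wide (y), 60 mm high, 12 mm thick (x), flat front to the robot (-x). The centre is 55 mm under the hook, about 144 mm above the console and 70 mm in front of the organiser's origin. The beam is to meet this point.
- fob (a joint): Swing of the fob on its hook, rad, 0 hanging plumb; it swings freely to and fro along x.
- house_key (a joint): Swing of the flat steel house key (round head, on a steel ring, about 75 mm long in all) on another hook, rad, 0 hanging plumb.
- shed_key (a joint): Swing of the round-shanked brass shed key (about 75 mm long in all) on another hook, rad, 0 hanging plumb.
- vase: Empty matte white ceramic vase, 150 mm tall, 98 mm widest diameter at 65 mm height, loose. Origin under its centre, z up. Leave alone.
- sunglasses: Folded metal-framed sunglasses lying on the console, 138 mm (y) by 50 mm (x) by 30 mm high, loose. Origin under the centre. Leave alone.
- coaster: Round wooden coaster lying on the console, 100 mm diameter, 10 mm high, loose. Origin under the centre. Leave alone.
Mind the look-alikes: they are no part of the job. What is shaped like the torch but purple is not meant. Of the things that look like the cup, take the one that is farthest to the robot's left at the start.

How it is judged:
By the outcome, as a careful person would: the job done as asked, in the order asked, and still so for the second after the job is handed in, while the arm keeps its last pose, push and grip.
It also fails if it takes over 38 s, if anything falls off the work surface, if the arm or the gripper's body presses on something with over 40 N, if the wrist force passes 120 N, or if a joint passes its speed limit or range.

ROBOT

A 7-joint arm with a two-finger parallel gripper is mounted at the origin on the work surface. World frame = base frame: x ahead of the robot, y to its left, z up, the work surface at z = 0. Lengths are in m, angles in degrees, forces in N, time in s.
With the tool pointing down it reaches from about 0.4 to 0.9 m from the base axis. Payload 5.5 kg.
Tool frame: the origin (TCP) lies midway between the tips of the shut fingers; the grasp point (between the pads) lies 19 mm behind it; z points along the fingers, y is the line along which they close (so a half turn about z gives the same grasp; the last joint's range is limited). The gripper opens to 85 mm and grips with 20 to 120 N. Pads are 22 mm wide; open, the fingers measure 114 mm over their backs; the gripper's body (76 mm by 85 mm) begins 54 mm behind the grasp point. The pads swing forward as they close: fully open they stand 13 mm farther back than shut.
Start: joints at [-58.316, 28.699, -24.465, 88.831, 12.651, 65.22, -12.049], TCP at [0.186, 0.623, 0.231] pointing down, gripper open.
Joint ranges: [-164.97, 164.97], [-17.58, 116.51], [-87.97, 89.64], [11.32, 138.91], [-80.73, 260.73], [10.89, 115.49], [-147.41, 147.41]. Speed limits (degrees/s): [147.25, 147.25, 180, 180, 180, 180, 180].

INTERFACE

Orientations are given as a 3x3 rotation matrix whose columns are the frame's x, y, z axes.
In Python, from bench import arm gives the robot as it stands.
- The arm moves only by the tool carry_out, never from a script. Its argument "moves" is a list of rows, each an object of numbers: "x", "y", "z": the shift along the tool's x, y, z in cm; "yaw": the turn about the tool's z in rad. In form: [{"x": .., "y": .., "z": .., "yaw": ..}, ...]. A call has 1 to 12 rows; each row is the pose to reach, as a shift and turn from the pose commanded when the call began, along the tool's axes at that moment; what a row does not reach only later rows make up. A row lasts 1/12 s, in which the tool goes at most 41.7 mm and 7.16 degrees, less where a joint would pass 70% of its speed; a pose out of reach is approached as far as the arm can. A call with a gripper value outside its range is refused whole. "hand" is the finger opening in cm, from 0 to 8.54, set as the call begins (left out, the last holds). The fingers move at their own pace and stop on an object; "squeeze" is the grip in N (left out, the last holds). Time passes only in rows, so rows that repeat a pose let the fingers close. It gives the time, the measured TCP pose, the force, the opening and the grip force at its end, in the units of the state.
- arm.state(): the state, without advancing time (a new reading comes with each control period).
- arm.grab_frame(name): name is "scene" or "top" or "wrist"; returns a dict with "frame" (480x640x3 uint8, red, green, blue), "K" (3x3 intrinsics, pixels), "R" (3x3) and "t" (3): a world point X has camera coordinates R X + t; the wrist camera has in their place "hand_eye" (4x4, takes a point from camera to tool coordinates, whose origin is the TCP and whose axes are the flange's). Camera axes: x right, y down, z forward; pixel columns grow to the right and rows downward; lengths in m; the calibration is good to about 2 mm. A picture is of the moment at which its call begins: read the wrist's pose just before it. There is no depth.
- arm.finish_job(): hands the job in; it is judged then, once.
The state is a dict: "time_s": time; "qpos": joint angles; "joint_vel": joint speeds; "joint_efforts": joint torques, N m; "ee_pos": TCP position; "ee_rot": TCP orientation; "ft_force": force on the tool from outside, world axes, zero at the start; "moment": the same for the moment, N m; "grip_width": finger opening in m; "finger_force": force on a finger pad.
Only numpy, scipy, OpenCV 4.12 (cv2) and the standard library are available. Lean on these libraries where they do the work, as an engineer would, in place of code of your own. Each camera call takes 0.05 s, during which the arm holds its last target. There are 200 camera calls.

## Working session

There is one attempt and no reset: what is moved stays moved. The work goes in short steps, Python scripts to look and compute and a tool call to move; the robot and the scene stay as the last step left them, time stands still between calls to the robot, and variables do not carry over. Pictures are saved under pics/ and viewed, at most 10 in all, crops included, and the job is handed in when it is done.

Besides the shell and the picture viewer there is one more tool, called after "Request:" in YAML: its name, and indented under it one key for each argument. carry_out: Moves the arm, as the interface text tells. Its arguments: {"type":"object","properties":{"moves":{"type":"array"},"hand":{"type":"number"},"squeeze":{"type":"number"}},"required":["moves"]}

```bash
mkdir -p pics; python3 - <<'E'
from bench import arm
import cv2,pickle,numpy as np
s=arm.state();print({k:np.round(v,3).tolist() for k,v in s.items()})
d={}
for n in("scene","top"):
    d[n]=arm.grab_frame(n);cv2.imwrite(f"pics/{n}0.png",d[n]["frame"][...,::-1]);print(n,{k:np.round(d[n][k],3).tolist() for k in("K","R","t")})
pickle.dump(d,open("d0.pkl","wb"))
E
```

```text
{'time_s': 0.0, 'qpos': [-58.316, 28.754, -24.453, 88.892, 12.651, 65.22, -12.05], 'joint_vel': [0.004, -0.066, -0.018, 0.014, 0.023, 0.003, -0.035], 'joint_efforts': [-0.0, -56.95, -5.817, -28.095, 0.01, 0.012, 0.0], 'ee_pos': [0.186, 0.622, 0.23], 'ee_rot': [[-0.958, 0.286, -0.001], [0.286, 0.958, -0.002], [0.0, -0.002, -1.0]], 'ft_force': [-0.102, 0.587, -0.776], 'moment': [-0.041, 0.037, -0.008], 'finger_force': 0.0, 'grip_width': 0.086}
scene {'K': [[617.775, 0.0, 312.847], [0.0, 617.775, 237.142], [0.0, 0.0, 1.0]], 'R': [[0.647, 0.763, 0.005], [0.652, -0.549, -0.523], [-0.397, 0.341, -0.852]], 't': [-0.327, -0.324, 1.505]}
top {'K': [[465.307, 0.0, 325.707], [0.0, 465.307, 236.617], [0.0, 0.0, 1.0]], 'R': [[-0.001, -1.0, -0.011], [-0.999, 0.001, -0.04], [0.04, 0.011, -0.999]], 't': [-0.027, 0.568, 1.059]}
```

View pics/scene0.png

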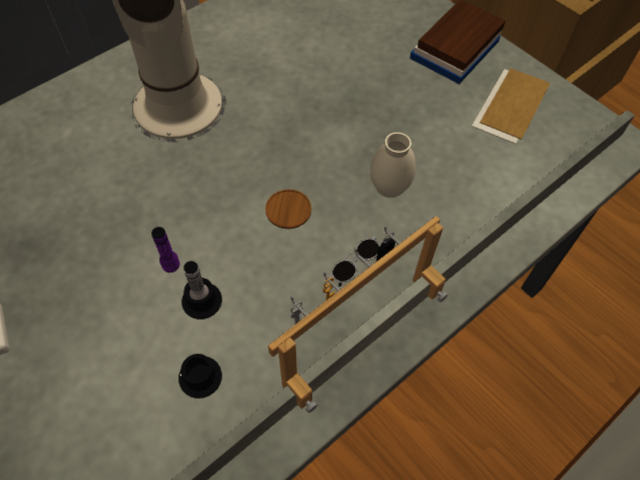

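View pics/top0.png

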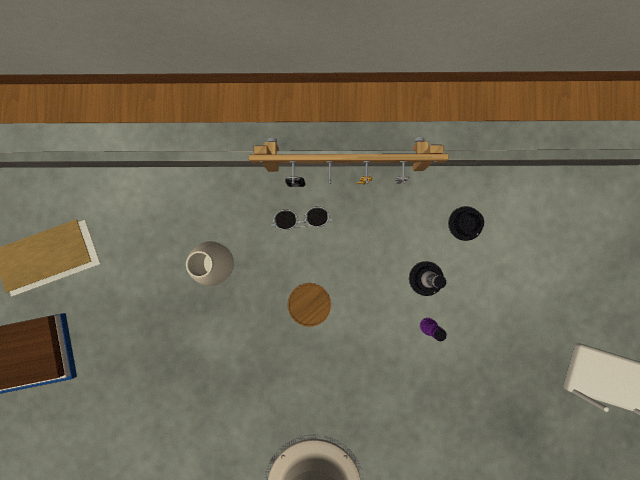

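The torch could be the grey one in a cup (top 432,281; scene 197,285) or the purple one (top 432,329; scene 165,250). The cup could be the one at top (426,279) or the one at top (466,223), and the first is farther left. So I take the grey torch in the cup at (426,279). The fob is the black slab at top (295,182). I'll check both in one close crop.

```bash
python3 - <<'E'
import cv2,pickle,numpy as np
d=pickle.load(open("d0.pkl","rb"))
T=d["top"]["frame"][...,::-1];S=d["scene"]["frame"][...,::-1]
r=lambda a,w,h:cv2.resize(a,(w,h),interpolation=cv2.INTER_CUBIC)
a=np.hstack([r(T[250:350,390:490],400,400),r(S[225:325,140:240],400,400)])
b=np.hstack([r(T[140:190,250:350],400,200),r(S[220:270,330:430],400,200)])
cv2.imwrite("pics/crop1.png",cv2.convertScaleAbs(np.vstack([a,b]),alpha=1.6))
E
```

```text
(no output)
```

View pics/crop1.png

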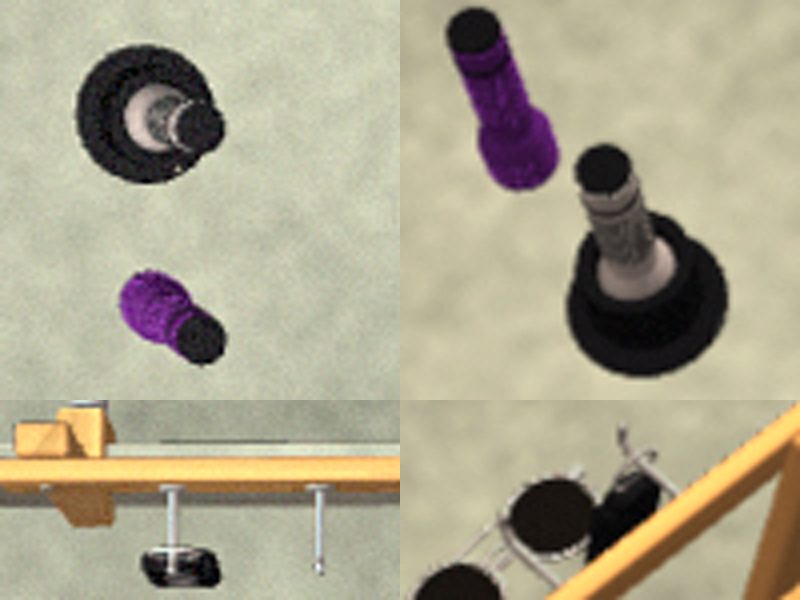

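The crop shows the grey torch standing in the left cup (tail at top 440,282 and scene 191,267). The purple torch stands loose beside it. The fob hangs from the leftmost hook (top 295,181).

```bash
cat >h.py <<'E'
import pickle,numpy as np
d=pickle.load(open("d0.pkl","rb"))
def ray(n,u,v):
    c=d[n];r=c["R"].T@np.linalg.solve(c["K"],[u,v,1]);return -c["R"].T@c["t"],r
def atz(n,u,v,z):
    o,r=ray(n,u,v);return (o+r*(z-o[2])/r[2]).round(4)
def tri(a,b):
    (o1,r1),(o2,r2)=ray("top",*a),ray("scene",*b)
    k=np.linalg.lstsq(np.c_[r1,-r2],o2-o1,rcond=None)[0]
    p,q=o1+r1*k[0],o2+r2*k[1];return ((p+q)/2).round(4),np.linalg.norm(p-q).round(4)
E
python3 - <<'E'
from h import *
print("tail",tri((440,282.2),(191,267)),atz("top",440,282.2,.142),atz("scene",191,267,.142))
print("foot",atz("top",427,278.5,.006))
print("purple",tri((440,335),(158.5,232.7)))
print("fobtop",atz("top",295.2,181,.174),"fobhook",atz("top",293,161,.2),"hook2",atz("top",329.5,161,.2))
print("rail ends front",atz("top",249.5,160,.215),atz("top",447.5,160,.215))
print("vase top",atz("top",200,264,.15),"vase belly",atz("top",210,263,.065),"coaster",atz("top",309.5,304.5,.01))
for p in ((275,219),(329,217)):print("sung",atz("top",*p,.02))
print("hookTips",[atz("top",u,182,.2) for u in (293,329.5,366,403)])
E
```

```text
tail (array([ 0.4711, -0.2595,  0.1369]), np.float64(0.0003)) [ 0.4713 -0.2584  0.142 ] [ 0.474  -0.2603  0.142 ]
foot [ 0.4719 -0.2604  0.006 ]
purple (array([ 0.363 , -0.2617,  0.1235]), np.float64(0.0002))
fobtop [0.6708 0.03   0.174 ] fobhook [0.705  0.0323 0.2   ] hook2 [ 0.7048 -0.0373  0.2   ]
rail ends front [0.7041 0.1128 0.215 ] [ 0.703  -0.2577  0.215 ]
vase top [0.508  0.2223 0.15  ] vase belly [0.5086 0.2244 0.065 ] coaster [0.4127 0.0093 0.01  ]
sung [0.6083 0.0879 0.02  ]
sung [ 0.6127 -0.0355  0.02  ]
hookTips [array([0.6648, 0.0322, 0.2   ]), array([ 0.6646, -0.0373,  0.2   ]), array([ 0.6644, -0.1066,  0.2   ]), array([ 0.6643, -0.1768,  0.2   ])]
```

Request:
carry_out:
  moves:
    - {"x": -2,"y": -2,"z": 0,"yaw": -0.05}
    - {"x": -4.5,"y": -4.4,"z": 0,"yaw": -0.1}
    - {"x": -7.5,"y": -7.3,"z": 0,"yaw": -0.15}
    - {"x": -10.5,"y": -10.2,"z": 0,"yaw": -0.2}
    - {"x": -13.5,"y": -13.2,"z": 0,"yaw": -0.25}
    - {"x": -16.5,"y": -16.1,"z": 0,"yaw": -0.29}
    - {"x": -19.5,"y": -19,"z": 0,"yaw": -0.29}
    - {"x": -22.5,"y": -21.9,"z": 0,"yaw": -0.29}
    - {"x": -25.5,"y": -24.8,"z": 0,"yaw": -0.29}
    - {"x": -28.5,"y": -27.8,"z": 0,"yaw": -0.29}
    - {"x": -31.5,"y": -30.7,"z": 0,"yaw": -0.29}
    - {"x": -34.5,"y": -33.6,"z": 0,"yaw": -0.29}
  hand: 8.54
  squeeze: 30

```text
time_s: 1.1
ee_pos: [0.4197, 0.202, 0.2313]
ee_rot: [[-1.0, -0.0, 0.0], [-0.0, 1.0, -0.0], [-0.0, -0.0, -1.0]]
ft_force: [0.3, 1.1, 0.4]
grip_width: 0.0853
finger_force: 0.0
```

```bash
cat >>h.py <<'E'
def go(*pts):
    "print tool-axis shifts (cm) from the measured pose to world targets"
    from bench import arm
    s=arm.state();R=np.array(s["ee_rot"]);p=np.array(s["ee_pos"])
    print("t",round(s["time_s"],2),"p",p.round(4),"y-axis",R[:,1].round(3),"z",R[:,2].round(3),"w",round(s["grip_width"],4),"ff",np.round(s["finger_force"],1),"F",np.round(s["ft_force"],1),"q7",np.round(s["qpos"],0))
    print("yaw to world y",round(-np.arctan2(R[0,1],R[1,1]),3))
    for q in pts: print(q,(R.T@(np.array(q)-p)*100).round(2))
E
python3 -c "
from h import *
go((.472,-.26,.22),(.472,-.26,.086))"
```

```text
t 1.1 p [0.4197 0.202  0.2313] y-axis [-0.  1. -0.] z [ 0. -0. -1.] w 0.0853 ff 0.0 F [0.3 1.1 0.4] q7 [-14.   9. -17. 115.   3.  57.  58.]
yaw to world y 0.0
(0.472, -0.26, 0.22) [ -5.22 -46.2    1.13]
(0.472, -0.26, 0.086) [ -5.22 -46.2   14.53]
```

Request:
carry_out:
  moves:
    - {"x": -0.5,"y": -4,"z": 0}
    - {"x": -1,"y": -8,"z": 0}
    - {"x": -1.5,"y": -12,"z": 0}
    - {"x": -2,"y": -16,"z": 0}
    - {"x": -2.5,"y": -20,"z": 0}
    - {"x": -3,"y": -24,"z": 0}
    - {"x": -3.5,"y": -28,"z": 0}
    - {"x": -4,"y": -32,"z": 0}
    - {"x": -4.5,"y": -36,"z": 0}
    - {"x": -5,"y": -40,"z": 0}
    - {"x": -5.2,"y": -43,"z": 0}
    - {"x": -5.2,"y": -45,"z": 0}

```text
invalid input
```

Request:
carry_out:
  moves:
    - {"x": 0,"y": -1.0,"z": 0}
    - {"x": 0,"y": -1.0,"z": 0}
    - {"x": 0,"y": -1.0,"z": 0}

```text
invalid input
```

```bash
python3 - <<'E'
from h import *
from bench import arm
import cv2
go((.472,-.26,.22),(.472,-.26,.086))
w=arm.grab_frame("wrist");f=w["frame"];s=arm.state()
cv2.imwrite("pics/w1.png",f[...,::-1])
H=np.array(w["hand_eye"]);R=np.array(s["ee_rot"]);p=np.array(s["ee_pos"])
for X in ((.472,-.26,.142),(.472,-.26,.05)):
    c=np.linalg.inv(H)@np.r_[R.T@(np.array(X)-p),1];u=np.array(w["K"])@c[:3];print(X,(u[:2]/u[2]).round(1))
E
```

```text
t 1.1 p [0.4197 0.202  0.2313] y-axis [-0.  1. -0.] z [ 0. -0. -1.] w 0.0853 ff 0.0 F [0.3 1.1 0.4] q7 [-14.   9. -17. 115.   3.  57.  58.]
yaw to world y 0.0
(0.472, -0.26, 0.22) [ -5.22 -46.2    1.13]
(0.472, -0.26, 0.086) [ -5.22 -46.2   14.53]
(0.472, -0.26, 0.142) [-256.9  301.7]
(0.472, -0.26, 0.05) [-110.8  258.6]
```

View pics/w1.png

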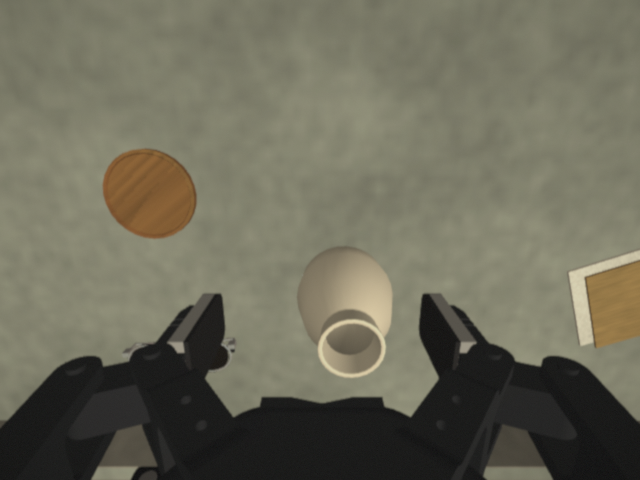

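Both moves were refused, most likely because the yaw field was missing, so the arm is still where it was. The wrist view shows the vase at (350,320) below the fingers and the coaster at (150,193). I'll resend with yaw.

Request:
carry_out:
  moves:
    - {"x": -0.5,"y": -3,"z": 0,"yaw": 0}
    - {"x": -1,"y": -7,"z": 0,"yaw": 0}
    - {"x": -1.5,"y": -11,"z": 0,"yaw": 0}
    - {"x": -2,"y": -15,"z": 0,"yaw": 0}
    - {"x": -2.5,"y": -19,"z": 0,"yaw": 0}
    - {"x": -3,"y": -23,"z": 0,"yaw": 0}
    - {"x": -3.5,"y": -27,"z": 0,"yaw": 0}
    - {"x": -4,"y": -31,"z": 0,"yaw": 0}
    - {"x": -4.5,"y": -35,"z": 0,"yaw": 0}
    - {"x": -5,"y": -39,"z": 0,"yaw": 0}
    - {"x": -5.2,"y": -43,"z": 0,"yaw": 0}
    - {"x": -5.2,"y": -45,"z": 0,"yaw": 0}

```text
time_s: 2.15
ee_pos: [0.4707, -0.2514, 0.2311]
ee_rot: [[-1.0, 0.005, -0.0], [0.005, 1.0, -0.002], [0.0, -0.002, -1.0]]
ft_force: [-0.1, -0.0, 0.1]
grip_width: 0.0854
finger_force: 0.0
```

Request:
carry_out:
  moves:
    - {"x": 0,"y": -1.0,"z": 0,"yaw": 0}
    - {"x": 0,"y": -1.0,"z": 0,"yaw": 0}
    - {"x": 0,"y": -1.0,"z": 0,"yaw": 0}

```text
time_s: 2.4
ee_pos: [0.4714, -0.2544, 0.2308]
ee_rot: [[-1.0, -0.001, -0.001], [-0.001, 1.0, 0.001], [0.001, 0.001, -1.0]]
ft_force: [-0.1, 1.3, 0.1]
grip_width: 0.0853
finger_force: 0.0
```

```bash
python3 - <<'E'
from h import *
from bench import arm
import cv2
go((.472,-.26,.22),(.472,-.26,.086))
s=arm.state();w=arm.grab_frame("wrist");f=w["frame"]
cv2.imwrite("pics/w2.png",f[...,::-1])
H=np.array(w["hand_eye"]);R=np.array(s["ee_rot"]);p=np.array(s["ee_pos"])
for X in ((.472,-.26,.142),(.472,-.26,.05)):
    c=np.linalg.inv(H)@np.r_[R.T@(np.array(X)-p),1];u=np.array(w["K"])@c[:3];print(X,(u[:2]/u[2]).round(1))
E
```

```text
t 2.4 p [ 0.4714 -0.2544  0.2308] y-axis [-0.001  1.     0.001] z [-0.001  0.001 -1.   ] w 0.0853 ff 0.0 F [-0.1  1.3  0.1] q7 [ 21.  15.   5. 106.  -2.  59. 117.]
yaw to world y 0.001
(0.472, -0.26, 0.22) [-0.06 -0.56  1.08]
(0.472, -0.26, 0.086) [-0.07 -0.58 14.48]
(0.472, -0.26, 0.142) [315.  239.9]
(0.472, -0.26, 0.05) [316.7 211.1]
```

View pics/w2.png

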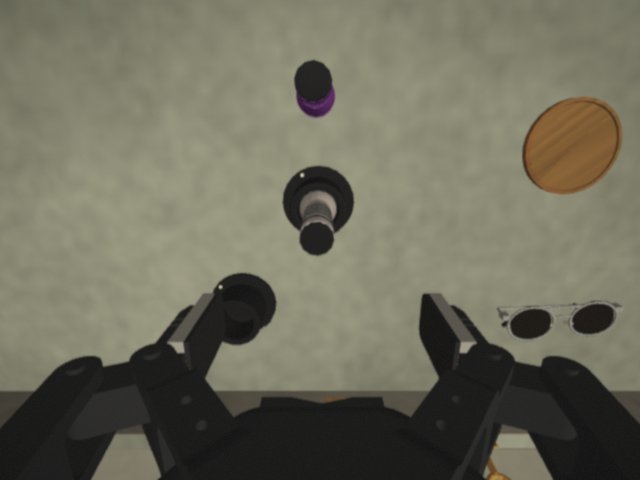

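The wrist view shows the torch tail at (317,238), and I predicted (315,240), so the position is good to about 1 mm. Next I go down and grip.

Request:
carry_out:
  moves:
    - {"x": -0.1,"y": -0.5,"z": 1.5,"yaw": 0}
    - {"x": -0.1,"y": -0.5,"z": 4,"yaw": 0}
    - {"x": -0.1,"y": -0.5,"z": 6.5,"yaw": 0}
    - {"x": -0.1,"y": -0.5,"z": 9,"yaw": 0}
    - {"x": -0.1,"y": -0.5,"z": 11.5,"yaw": 0}
    - {"x": -0.1,"y": -0.5,"z": 13.5,"yaw": 0}
    - {"x": -0.1,"y": -0.5,"z": 14.5,"yaw": 0}
    - {"x": -0.1,"y": -0.5,"z": 14.5,"yaw": 0}
    - {"x": -0.1,"y": -0.5,"z": 14.5,"yaw": 0}

```text
time_s: 3.2
ee_pos: [0.4729, -0.2595, 0.0865]
ee_rot: [[-1.0, -0.002, -0.0], [-0.002, 1.0, 0.001], [0.0, 0.001, -1.0]]
ft_force: [-0.6, -0.5, 0.1]
grip_width: 0.0851
finger_force: 0.0
```

Request:
carry_out:
  moves:
    - {"x": 0,"y": 0,"z": 0,"yaw": 0}
    - {"x": 0,"y": 0,"z": 0,"yaw": 0}
    - {"x": 0,"y": 0,"z": 0,"yaw": 0}
    - {"x": 0,"y": 0,"z": 0,"yaw": 0}
    - {"x": 0,"y": 0,"z": 0,"yaw": 0}
    - {"x": 0,"y": 0,"z": 0,"yaw": 0}
    - {"x": 0,"y": 0,"z": 0,"yaw": 0}
    - {"x": 0,"y": 0,"z": 0,"yaw": 0}
    - {"x": 0,"y": 0,"z": 0,"yaw": 0}
    - {"x": 0,"y": 0,"z": 0,"yaw": 0}
  hand: 0
  squeeze: 40

```text
time_s: 4.03
ee_pos: [0.4729, -0.2608, 0.0869]
ee_rot: [[-1.0, -0.0, 0.001], [-0.0, 1.0, 0.0], [-0.001, 0.0, -1.0]]
ft_force: [-1.6, 2.2, 6.6]
grip_width: 0.0254
finger_force: 38.8
```

Request:
carry_out:
  moves:
    - {"x": 0,"y": 0,"z": -0.5,"yaw": 0}
    - {"x": 0,"y": 0,"z": -1.5,"yaw": 0}
    - {"x": 0,"y": 0,"z": -2.5,"yaw": 0}
    - {"x": 0,"y": 0,"z": -3.5,"yaw": 0}
    - {"x": 0,"y": 0,"z": -4.5,"yaw": 0}
    - {"x": 0,"y": 0,"z": -5.5,"yaw": 0}
    - {"x": 0,"y": 0,"z": -6.5,"yaw": 0}
    - {"x": 0,"y": 0,"z": -7.5,"yaw": 0}
    - {"x": 0,"y": 0,"z": -8,"yaw": 0}
    - {"x": 0,"y": 0,"z": -8,"yaw": 0}
    - {"x": 0,"y": 0,"z": -8,"yaw": 0}
    - {"x": 0,"y": 0,"z": -8,"yaw": 0}

```text
time_s: 5.03
ee_pos: [0.472, -0.2607, 0.1658]
ee_rot: [[-1.0, -0.0, -0.001], [-0.0, 1.0, 0.0], [0.001, 0.0, -1.0]]
ft_force: [0.0, 0.9, -1.1]
grip_width: 0.0248
finger_force: 39.1
```

Request:
carry_out:
  moves:
    - {"x": -1,"y": 0,"z": 0,"yaw": 0}
    - {"x": -2.5,"y": 0,"z": 0,"yaw": 0}
    - {"x": -4,"y": 0,"z": 0,"yaw": 0}
    - {"x": -5,"y": 0,"z": 0,"yaw": 0}
    - {"x": -5.5,"y": 0,"z": 0,"yaw": 0}
    - {"x": -5.7,"y": 0,"z": 0,"yaw": 0}
    - {"x": -5.7,"y": 0,"z": 0,"yaw": 0}
    - {"x": -5.7,"y": 0,"z": 0,"yaw": 0}

```text
time_s: 5.7
ee_pos: [0.5287, -0.261, 0.1659]
ee_rot: [[-1.0, 0.0, -0.001], [0.0, 1.0, 0.0], [0.001, 0.0, -1.0]]
ft_force: [-0.6, -0.5, -1.4]
grip_width: 0.0249
finger_force: 39.2
```

```bash
python3 - <<'E'
from h import *
from bench import arm
import cv2
go((.53,-.26,.094))
a=arm.grab_frame("scene")["frame"][160:400,80:400];b=arm.grab_frame("wrist")["frame"]
cv2.imwrite("pics/l1.png",cv2.convertScaleAbs(np.hstack([cv2.resize(a,(480,360)),cv2.resize(b[:,160:480],(240,360))])[...,::-1],alpha=1.5))
E
```

```text
t 5.7 p [ 0.5287 -0.261   0.1659] y-axis [0. 1. 0.] z [-0.001  0.    -1.   ] w 0.0249 ff 39.2 F [-0.6 -0.5 -1.4] q7 [ 20.  25.   4. 102.  -2.  53. 116.]
yaw to world y -0.0
(0.53, -0.26, 0.094) [-0.14  0.09  7.19]
```

View pics/l1.png

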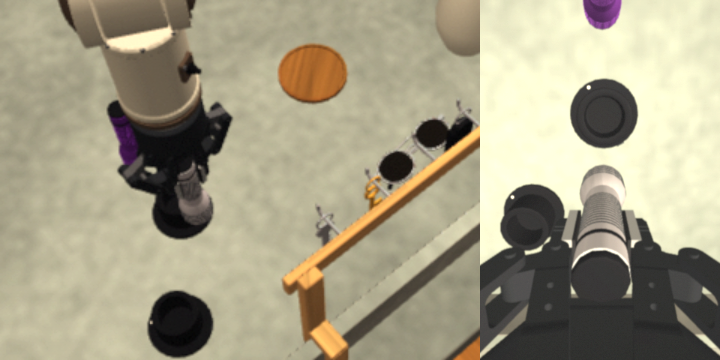

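The torch hangs vertical in the grip, clear of the empty cup, which is at (602,112) in the wrist half. The tool can't tilt by command, so I'll lower the torch beside the cup and pivot it in the pads against the fixed cup wall.

Request:
carry_out:
  moves:
    - {"x": 0,"y": 0,"z": 1,"yaw": 0}
    - {"x": 0,"y": 0,"z": 2.5,"yaw": 0}
    - {"x": 0,"y": 0,"z": 4,"yaw": 0}
    - {"x": 0,"y": 0,"z": 5.5,"yaw": 0}
    - {"x": 0,"y": 0,"z": 6.5,"yaw": 0}
    - {"x": 0,"y": 0,"z": 7,"yaw": 0}
    - {"x": 0,"y": 0,"z": 7.2,"yaw": 0}
    - {"x": 0,"y": 0,"z": 7.2,"yaw": 0}
  squeeze: 25

```text
time_s: 6.47
ee_pos: [0.5293, -0.2609, 0.0939]
ee_rot: [[-1.0, -0.0, -0.001], [-0.0, 1.0, 0.0], [0.001, 0.0, -1.0]]
ft_force: [0.0, -0.1, -1.8]
grip_width: 0.0249
finger_force: 39.2
```

Request:
carry_out:
  moves:
    - {"x": 0.4,"y": 0,"z": 0,"yaw": 0}
    - {"x": 0.8,"y": 0,"z": 0,"yaw": 0}
    - {"x": 1.2,"y": 0,"z": 0,"yaw": 0}
    - {"x": 1.6,"y": 0,"z": 0,"yaw": 0}
    - {"x": 2.0,"y": 0,"z": 0,"yaw": 0}
    - {"x": 2.4,"y": 0,"z": 0,"yaw": 0}
    - {"x": 2.8,"y": 0,"z": 0,"yaw": 0}
    - {"x": 3.2,"y": 0,"z": 0,"yaw": 0}
    - {"x": 3.6,"y": 0,"z": 0,"yaw": 0}
    - {"x": 4.0,"y": 0,"z": 0,"yaw": 0}

```text
time_s: 7.3
ee_pos: [0.4928, -0.2614, 0.0962]
ee_rot: [[-1.0, -0.001, 0.007], [-0.001, 1.0, -0.002], [-0.007, -0.002, -1.0]]
ft_force: [5.2, 0.1, -1.5]
grip_width: 0.0247
finger_force: 39.0
```

```bash
python3 - <<'E'
from h import *
from bench import arm
import cv2
go((.464,-.26,.094))
a=arm.grab_frame("scene")["frame"][200:320,120:280];b=arm.grab_frame("wrist")["frame"]
cv2.imwrite("pics/l2.png",cv2.convertScaleAbs(np.hstack([cv2.resize(a,(480,360)),cv2.resize(b[:,160:480],(240,360))])[...,::-1],alpha=1.5))
E
```

```text
t 7.3 p [ 0.4928 -0.2614  0.0962] y-axis [-0.001  1.    -0.002] z [ 0.007 -0.002 -1.   ] w 0.0247 ff 39.0 F [ 5.2  0.1 -1.5] q7 [ 22.  27.   4. 109.  -3.  43. 118.]
yaw to world y 0.001
(0.464, -0.26, 0.094) [2.88 0.15 0.2 ]
```

View pics/l2.png

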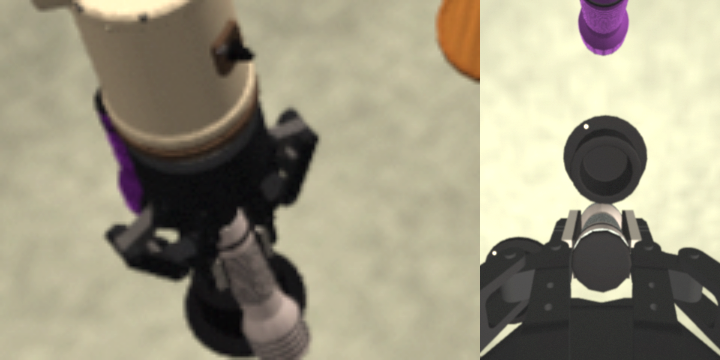

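The torch is pivoting about the pads against the cup rim with only about 5 N, and the lens is swinging toward +x. I'll continue.

Request:
carry_out:
  moves:
    - {"x": 0.4,"y": 0,"z": 0,"yaw": 0}
    - {"x": 0.8,"y": 0,"z": 0,"yaw": 0}
    - {"x": 1.2,"y": 0,"z": 0,"yaw": 0}
    - {"x": 1.6,"y": 0,"z": 0,"yaw": 0}
    - {"x": 2.0,"y": 0,"z": 0,"yaw": 0}
    - {"x": 2.4,"y": 0,"z": 0,"yaw": 0}
    - {"x": 2.7,"y": 0,"z": 0,"yaw": 0}
    - {"x": 2.9,"y": 0,"z": 0,"yaw": 0}
    - {"x": 2.9,"y": 0,"z": 0,"yaw": 0}
    - {"x": 2.9,"y": 0,"z": 0,"yaw": 0}

```text
time_s: 8.23
ee_pos: [0.4615, -0.2615, 0.0953]
ee_rot: [[-1.0, -0.0, 0.002], [-0.0, 1.0, -0.001], [-0.002, -0.001, -1.0]]
ft_force: [3.5, -0.6, 2.9]
grip_width: 0.0251
finger_force: 39.9
```

Request:
carry_out:
  moves:
    - {"x": 0,"y": 0,"z": 0,"yaw": 0}
    - {"x": -0.3,"y": 0,"z": -1,"yaw": 0}
    - {"x": -0.6,"y": 0,"z": -2.5,"yaw": 0}
    - {"x": -1,"y": 0,"z": -4,"yaw": 0}
    - {"x": -1,"y": 0,"z": -6,"yaw": 0}
    - {"x": -1,"y": 0,"z": -8,"yaw": 0}
    - {"x": -1,"y": 0,"z": -10,"yaw": 0}
    - {"x": -1,"y": 0,"z": -12,"yaw": 0}
    - {"x": -1,"y": 0,"z": -14,"yaw": 0}
    - {"x": -1,"y": 0,"z": -15,"yaw": 0}
    - {"x": -1,"y": 0,"z": -15,"yaw": 0}
    - {"x": -1,"y": 0,"z": -15,"yaw": 0}
  hand: 0
  squeeze: 100

```text
time_s: 9.23
ee_pos: [0.4694, -0.2606, 0.2435]
ee_rot: [[-1.0, -0.0, -0.002], [-0.0, 1.0, 0.001], [0.002, 0.001, -1.0]]
ft_force: [-0.3, 0.0, -2.1]
grip_width: 0.0239
finger_force: 98.0
```

```bash
python3 - <<'E'
from h import *
from bench import arm
import cv2
go((.495,.032,.304))
a=arm.grab_frame("scene")["frame"];b=arm.grab_frame("top")["frame"]
cv2.imwrite("pics/s3.png",a[...,::-1]);cv2.imwrite("pics/t3.png",b[...,::-1])
a=a[160:310,120:270];b=b[200:350,370:520]
cv2.imwrite("pics/l3.png",cv2.convertScaleAbs(np.hstack([cv2.resize(a,(400,400)),cv2.resize(b,(400,400))])[...,::-1],alpha=1.5))
E
```

```text
t 9.23 p [ 0.4694 -0.2606  0.2435] y-axis [-0.     1.     0.001] z [-0.002  0.001 -1.   ] w 0.0239 ff 98.0 F [-0.3  0.  -2.1] q7 [ 22.  15.   5. 105.  -1.  60. 118.]
yaw to world y 0.0
(0.495, 0.032, 0.304) [-2.55 29.27 -6.03]
```

View pics/l3.png

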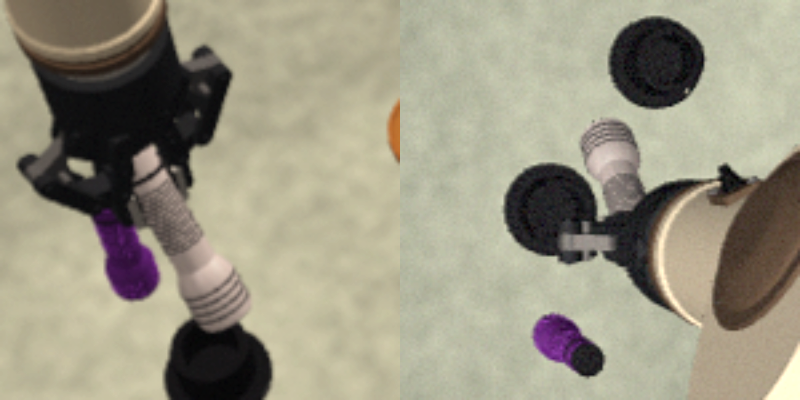

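```bash
python3 - <<'E'
from h import *
import cv2
L,e=tri((448.4,247.6),(204,276.3));G=np.array([.4694,-.2606,.2625])
v=L-G;print("lens",L,e,"dist",np.linalg.norm(v),"angle from down",np.degrees(np.arctan2(v[0],-v[2])),v)
# overlays for candidate slants
def proj(n,X):
    c=d[n];q=c["K"]@(c["R"]@X+c["t"]);return q[:2]/q[2]
s=cv2.imread("pics/s3.png")[160:310,120:270];t=cv2.imread("pics/t3.png")[200:350,370:520]
out=[]
for img,n,o in((s,"scene",(120,160)),(t,"top",(370,200))):
    im=cv2.convertScaleAbs(cv2.resize(img,(400,400)),alpha=1.5)
    for th,col in((40,(255,0,0)),(46,(0,255,0)),(52,(0,0,255))):
        a=np.radians(th);D=np.array([np.sin(a),0,-np.cos(a)]);E1=np.array([np.cos(a),0,np.sin(a)]);E2=np.array([0,1,0])
        for k,r in((.094,.0185),(.064,.0185)):
            P=[ (proj(n,G+D*k+r*(np.cos(f)*E1+np.sin(f)*E2))-o)*400/150 for f in np.linspace(0,6.3,40)]
            cv2.polylines(im,[np.int32(P)],True,col,1)
    out.append(im)
cv2.imwrite("pics/ov.png",np.hstack(out))
E
```

```text
lens [ 0.538  -0.2631  0.2017] 0.0053 dist 0.0916997818972325 angle from down 48.44951301260021 [ 0.0686 -0.0025 -0.0608]
```

View pics/ov.png

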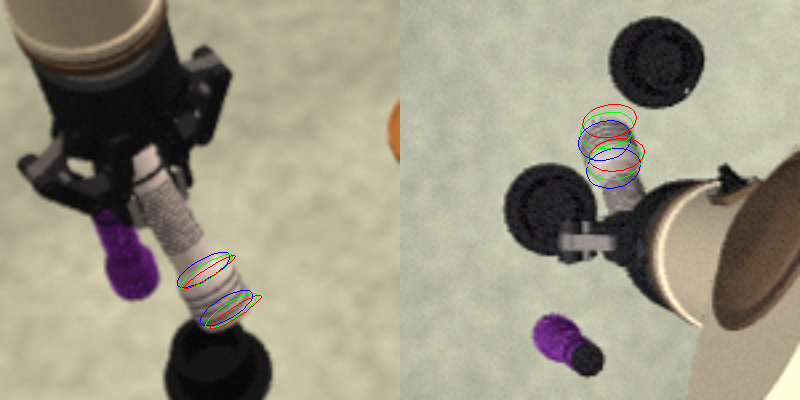

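By overlay, the slant is about 42° from straight down. Next I carry it up and across to in front of the fob, with the lens about 15 cm away.

Request:
carry_out:
  moves:
    - {"x": -0.5,"y": 0.8,"z": -1.5,"yaw": 0}
    - {"x": -1,"y": 2.5,"z": -3,"yaw": 0}
    - {"x": -1.5,"y": 5,"z": -4.5,"yaw": 0}
    - {"x": -2,"y": 8,"z": -5.5,"yaw": 0}
    - {"x": -2.5,"y": 11,"z": -6.4,"yaw": 0}
    - {"x": -3,"y": 14,"z": -6.4,"yaw": 0}
    - {"x": -3.5,"y": 17,"z": -6.4,"yaw": 0}
    - {"x": -4,"y": 20,"z": -6.4,"yaw": 0}
    - {"x": -4.1,"y": 23,"z": -6.4,"yaw": 0}
    - {"x": -4.1,"y": 26,"z": -6.4,"yaw": 0}
    - {"x": -4.1,"y": 28.2,"z": -6.4,"yaw": 0}
    - {"x": -4.1,"y": 29.3,"z": -6.4,"yaw": 0}

```text
time_s: 10.33
ee_pos: [0.5101, 0.036, 0.3066]
ee_rot: [[-1.0, -0.005, -0.003], [-0.005, 1.0, 0.001], [0.003, 0.001, -1.0]]
ft_force: [0.9, 0.3, -1.1]
grip_width: 0.0242
finger_force: 98.1
```

Request:
carry_out:
  moves:
    - {"x": 0,"y": 0,"z": 0,"yaw": 0}
    - {"x": 0,"y": 0,"z": 0,"yaw": 0}
    - {"x": 0,"y": 0,"z": 0,"yaw": 0}
    - {"x": 0,"y": 0,"z": 0,"yaw": 0}

```text
time_s: 10.67
ee_pos: [0.5114, 0.0297, 0.308]
ee_rot: [[-1.0, 0.003, -0.001], [0.003, 1.0, -0.001], [0.001, -0.001, -1.0]]
ft_force: [0.6, -0.7, -1.9]
grip_width: 0.0245
finger_force: 98.1
```

```bash
python3 - <<'E'
from h import *
from bench import arm
import cv2
go((.51,.032,.307))
s=arm.state();G=np.array(s["ee_pos"])+.019*np.array(s["ee_rot"])[:,2]
def proj(n,X):
    c=d[n];q=c["K"]@(c["R"]@X+c["t"]);return q[:2]/q[2]
out=[]
for n,o in(("scene",(300,150)),("top",(250,130))):
    f=arm.grab_frame(n)["frame"];cv2.imwrite(f"pics/{n}4.png",f[...,::-1])
    im=cv2.convertScaleAbs(cv2.resize(f[o[1]:o[1]+130,o[0]:o[0]+130],(400,400),interpolation=cv2.INTER_CUBIC)[...,::-1],alpha=1.5)
    print(n,"fob px",((proj(n,np.array([.668,.032,.144]))-o)*400/130).round(), "G",((proj(n,G)-o)*400/130).round(), "lens40/45/50",[((proj(n,G+.095*np.array([np.sin(a),0,-np.cos(a)]))-o)*400/130).round().tolist() for a in np.radians([40,45,50])])
    out.append(im)
cv2.imwrite("pics/f4.png",np.hstack(out))
E
```

```text
t 10.67 p [0.5114 0.0297 0.308 ] y-axis [ 0.003  1.    -0.001] z [-0.001 -0.001 -1.   ] w 0.0245 ff 98.1 F [ 0.6 -0.7 -1.9] q7 [  0.   9.  -7. 103.   1.  68.  82.]
yaw to world y -0.003
(0.51, 0.032, 0.307) [0.14 0.23 0.1 ]
scene fob px [259. 299.] G [ 89. -14.] lens40/45/50 [[155.0, 130.0], [162.0, 131.0], [169.0, 130.0]]
top fob px [140. 168.] G [123. 411.] lens40/45/50 [[134.0, 308.0], [133.0, 297.0], [132.0, 287.0]]
```

View pics/f4.png

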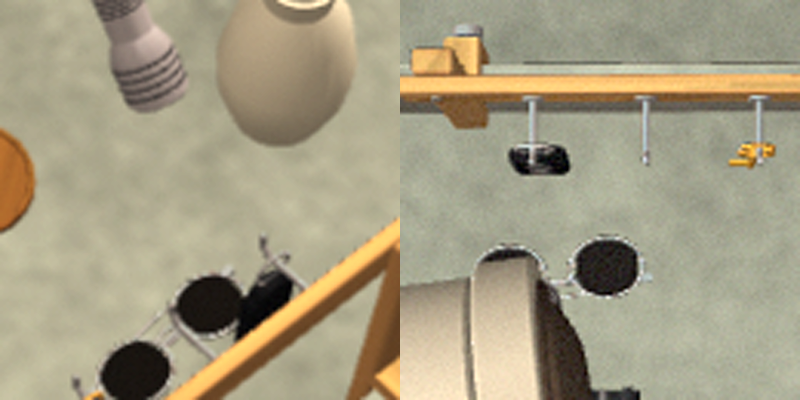

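The picture shows the lens end at about crop (156,97). I predicted (155,130), so the torch may sit differently in the grip than assumed. My picture budget is spent, so I'll fit the torch model to the difference image numerically.

```bash
cat >fit.py <<'E'
from h import *
from bench import arm
import cv2
from scipy.optimize import minimize
def proj(n,X):
    c=d[n];q=(X@c["R"].T+c["t"])@c["K"].T;return q[:,:2]/q[:,2:]
f=np.linspace(0,2*np.pi,48)
def sil(n,L,u,o,k):
    e1=np.cross(u,[0,1,0]);e1/=np.linalg.norm(e1);e2=np.cross(u,e1)
    ring=lambda s,r:L+s*u+r*(np.cos(f)[:,None]*e1+np.sin(f)[:,None]*e2)
    m=np.zeros((k[1]*8,k[0]*8),np.uint8)
    for a,b in(((0,.0185),(.03,.0185)),((.03,.0185),(.042,.013)),((.042,.013),(.13,.013))):
        h=cv2.convexHull(np.float32((proj(n,np.r_[ring(*a),ring(*b)])-o+.5)*8));cv2.fillConvexPoly(m,np.int32(h),255)
    return cv2.resize(m,k,interpolation=cv2.INTER_AREA)/255.
if __name__=="__main__":
    s=arm.state();G=np.array(s["ee_pos"])+.019*np.array(s["ee_rot"])[:,2];print(G.round(4))
    fr=arm.grab_frame("scene")["frame"]
    D=np.abs(fr.astype(int)-d["scene"]["frame"]).sum(2)
    print("rows",[(r,*(lambda q:(q.min()+310,q.max()+310) if len(q) else ())(np.nonzero(D[r,310:390]>40)[0])) for r in range(120,192,3)])
    np.save("D.npy",D);np.save("fr.npy",fr);np.save("G.npy",G)
    print("pred G,lens", proj("scene",np.array([G,G+.095*np.array([.669,0,-.743])])).round(1).tolist())
E
python3 fit.py
```

```text
[0.5115 0.0304 0.2892]
rows [(120, np.int64(310), np.int64(345)), (123, np.int64(310), np.int64(343)), (126, np.int64(310), np.int64(343)), (129, np.int64(310), np.int64(343)), (132, np.int64(310), np.int64(342)), (135, np.int64(312), np.int64(341)), (138, np.int64(314), np.int64(341)), (141, np.int64(315), np.int64(343)), (144, np.int64(318), np.int64(344)), (147, np.int64(324), np.int64(345)), (150, np.int64(330), np.int64(346)), (153, np.int64(332), np.int64(343)), (156, np.int64(333), np.int64(349)), (159, np.int64(334), np.int64(352)), (162, np.int64(336), np.int64(355)), (165, np.int64(336), np.int64(356)), (168, np.int64(336), np.int64(357)), (171, np.int64(336), np.int64(359)), (174, np.int64(337), np.int64(360)), (177, np.int64(339), np.int64(361)), (180, np.int64(340), np.int64(356)), (183, np.int64(341), np.int64(356)), (186, np.int64(345), np.int64(348)), (189,)]
pred G,lens [[329.2, 145.2], [351.6, 192.1]]
```

That was my sign error: the grasp point lies above the TCP, so nothing has slipped. I'll fit the slant properly.

```bash
sed -i 's/+\.019\*np.array(s\["ee_rot"\])/-.019*np.array(s["ee_rot"])/' fit.py; cat >fit2.py <<'E'
from fit import *
s=arm.state();G=np.array(s["ee_pos"])-.019*np.array(s["ee_rot"])[:,2]
fr=arm.grab_frame("scene")["frame"]
D=np.abs(fr.astype(int)-d["scene"]["frame"]).sum(2)
o=(320,152);k=(60,44);M=cv2.medianBlur((D[o[1]:o[1]+k[1],o[0]:o[0]+k[0]]>40).astype(np.uint8),3)
def axis(p):
    th,ph=np.radians(p[:2]);u=np.array([-np.sin(th)*np.cos(ph),-np.sin(ph)*np.sin(th),np.cos(th)]);return u
def cost(p):
    u=axis(p);return np.abs(sil("scene",G-p[2]*1e-3*u,u,o,k)-M).sum()+((p[1])/4)**2+((p[2]-95)/2)**2
best=min((minimize(cost,[t,0,95],method="Nelder-Mead",options=dict(initial_simplex=[[t,0,95],[t+5,0,95],[t,5,95],[t,0,100]])) for t in(36,42,48,54)),key=lambda r:r.fun)
u=axis(best.x);L=G-best.x[2]*1e-3*u
print("G",G.round(4),"theta,phi,s",best.x.round(2),"cost",best.fun.round(1),M.sum(),"lens",L.round(4))
for t in(36,40,44,48,52):print(t,round(cost([t,0,95]),1),end="; ")
F=np.array([.668,.0325,.144]);a=((F-L)@-u);print("\ndist",np.linalg.norm(F-L).round(3),"miss vec of beam at fob",(L-a*u-F).round(4))
E
python3 fit2.py
```

```text
G [0.5114 0.0307 0.3272] theta,phi,s [37.27  0.17 98.64] cost 178.9 521 lens [0.5712 0.0309 0.2487]
36 203.3; 40 216.6; 44 297.0; 48 383.2; 52 469.0; 
dist 0.143 miss vec of beam at fob [-0.0109 -0.0014 -0.0083]
```

```bash
cat >>fit2.py <<'E'
S=sil("scene",L,u,o,k)>.5
for r in range(0,44,2):print("".join(".m#M"[int(m)*1+2*int(q)] if True else "" for m,q in zip(M[r],S[r])))
E
sed -i 's/".m#M"/".ds#"/' fit2.py; python3 fit2.py; cp fit2.py fit3.py
```

```text
G [0.5114 0.031  0.3273] theta,phi,s [37.3   0.15 97.85] cost 174.7 520 lens [0.5707 0.0312 0.2495]
36 196.5; 40 211.7; 44 295.9; 48 383.1; 52 467.4; 
dist 0.143 miss vec of beam at fob [-0.0107 -0.0011 -0.0082]
...........##############sss................................
............############sssss...............................
.............s###########sssssd.............................
..............###########ssss###d...........................
...............##########sss#######.........................
................########ss##########........................
................######sssss#########s.......................
................######sssssssssss###ss......................
................#######sssssssss#####s......................
................################sss###s.....................
.................##################ss#ss....................
..................###################ssss...................
..................s#################ss##ss..................
...................###################sss...................
....................##################s.....................
.....................################d......................
......................s##########dd.........................
............................................................
............................................................
............................................................
............................................................
............................................................
```

```bash
sed -i 's/^o=.*/o=(320,152);k=(60,44);M=cv2.medianBlur((D[o[1]:o[1]+k[1],o[0]:o[0]+k[0]]>25).astype(np.uint8),3);M=cv2.morphologyEx(M,cv2.MORPH_CLOSE,np.ones((9,9)))/' fit3.py; python3 fit3.py
```

```text
G [0.5114 0.0313 0.3273] theta,phi,s [40.51 -2.08 96.96] cost 47.2 687 lens [0.5744 0.029  0.2536]
36 92.8; 40 79.1; 44 153.9; 48 239.3; 52 325.2; 
dist 0.144 miss vec of beam at fob [-0.0001 -0.0069  0.0001]
...........d#################dd.............................
............d################dd.............................
.............s#################.............................
..............###################...........................
...............####################d........................
................####################d.......................
................#####################d......................
................######################......................
................#######################.....................
................########################....................
................d#######################s...................
..................#######################...................
..................d#######################..................
....................###################sss..................
....................###################s....................
.....................################d......................
......................s##########dd.........................
..........................ddd...............................
............................................................
............................................................
............................................................
............................................................
```

```bash
sed '/^S=sil/,$d' fit3.py >fit4.py; cat >>fit4.py <<'E'
G3=np.array([.4694,-.2606,.2625]);t3=cv2.imread("pics/t3.png")[...,::-1].astype(int)
o2=(436,236);k2=(30,32);D2=np.abs(t3-d["top"]["frame"]).sum(2)[o2[1]:o2[1]+k2[1],o2[0]:o2[0]+k2[0]]
M2=cv2.morphologyEx(cv2.medianBlur((D2>25).astype(np.uint8),3),cv2.MORPH_CLOSE,np.ones((7,7)))
def c2(p):
    u=axis(p);return np.abs(sil("top",G3-p[2]*1e-3*u,u,o2,k2)-M2)[:26].sum()
tot=lambda p:cost(p)+c2(p)
b=min((minimize(tot,[t,0,95],method="Nelder-Mead",options=dict(initial_simplex=[[t,0,95],[t+5,0,95],[t,5,95],[t,0,100]])) for t in(36,42,48)),key=lambda r:r.fun)
print("joint",b.x.round(2),b.fun,c2(b.x),M2[:26].sum())
for t in(36,38,40,42,44,46,48):print(t,*[round(min(f([t,ph,s]) for ph in(-3,-1.5,0,1.5,3) for s in(93,95,97)),1) for f in(cost,c2,tot)])
u=axis(b.x);S=sil("top",G3-b.x[2]*1e-3*u,u,o2,k2)>.5
for r in range(0,32,2):print("".join(".ds#"[int(m)+2*int(q)] for m,q in zip(M2[r],S[r])))
u=axis(b.x);L=G-b.x[2]*1e-3*u;a=((F-L)@-u);print("dist",np.linalg.norm(F-L).round(3),"miss",(L-a*u-F).round(4))
E
python3 fit4.py
```

```text
G [0.5114 0.0316 0.3273] theta,phi,s [38.04  0.1  97.74] cost 44.1 679 lens [0.5716 0.0317 0.2504]
36 90.5; 40 77.1; 44 151.9; 48 236.3; 52 321.2; 
dist 0.144 miss vec of beam at fob [-0.0082 -0.0007 -0.0064]
joint [39.89 -1.45 97.15] 91.32980587799092 47.26274509803922 355
36 55.5 87.1 142.8
38 47.6 61.9 109.5
40 44.5 46.5 93.3
42 48.4 45.5 131.7
44 72.2 46.6 180.3
46 108.0 62.3 246.9
48 144.0 86.0 314.7
..............................
..............................
..............................
..............................
..........ddddd...............
.......############...........
....s################.........
ddd###################........
dd####################d.......
dd#####################.......
ddd#####################......
ddd#####################......
dddd####################s.....
dddd####################s.....
....d###################......
....d###################......
dist 0.144 miss [-0.002  -0.0049 -0.0016]
```

The joint fit gives about 40° and the aim is already within a few mm. "Halfway" means 45°, and there is plenty of time, so I'll go back and pivot it a little more against the cup.

Request:
carry_out:
  moves:
    - {"x": 0.3,"y": -1,"z": 0,"yaw": 0}
    - {"x": 0.6,"y": -3,"z": 0,"yaw": 0}
    - {"x": 1,"y": -6,"z": 0,"yaw": 0}
    - {"x": 1.4,"y": -9,"z": 0.5,"yaw": 0}
    - {"x": 1.8,"y": -12,"z": 1.5,"yaw": 0}
    - {"x": 2.2,"y": -15,"z": 2.5,"yaw": 0}
    - {"x": 2.6,"y": -18,"z": 3.5,"yaw": 0}
    - {"x": 2.6,"y": -21,"z": 4.5,"yaw": 0}
    - {"x": 2.6,"y": -24,"z": 5.5,"yaw": 0}
    - {"x": 2.6,"y": -27,"z": 6.4,"yaw": 0}
    - {"x": 2.6,"y": -28.6,"z": 6.4,"yaw": 0}
    - {"x": 2.6,"y": -29.2,"z": 6.4,"yaw": 0}

```text
time_s: 12.02
ee_pos: [0.4835, -0.2643, 0.2436]
ee_rot: [[-1.0, 0.005, -0.002], [0.005, 1.0, -0.001], [0.002, -0.001, -1.0]]
ft_force: [-0.0, 0.8, -1.2]
grip_width: 0.0243
finger_force: 98.2
```

Request:
carry_out:
  moves:
    - {"x": 0,"y": 0,"z": 0,"yaw": 0}
    - {"x": 0,"y": 0,"z": 0,"yaw": 0}
    - {"x": 0,"y": 0,"z": 0,"yaw": 0}

```text
time_s: 12.27
ee_pos: [0.486, -0.2581, 0.2446]
ee_rot: [[-1.0, -0.003, 0.001], [-0.003, 1.0, 0.001], [-0.001, 0.001, -1.0]]
ft_force: [0.3, 0.2, -1.4]
grip_width: 0.0239
finger_force: 98.2
```

```bash
python3 -c "
from h import *
go((.485,-.2605,.0925),(.4555,-.2605,.0925))"
```

```text
t 12.27 p [ 0.486  -0.2581  0.2446] y-axis [-0.003  1.     0.001] z [ 0.001  0.001 -1.   ] w 0.0239 ff 98.2 F [ 0.3  0.2 -1.4] q7 [ 21.  16.   5. 103.  -2.  61. 117.]
yaw to world y 0.003
(0.485, -0.2605, 0.0925) [ 0.11 -0.25 15.21]
(0.4555, -0.2605, 0.0925) [ 3.06 -0.24 15.21]
```

Request:
carry_out:
  moves:
    - {"x": 0,"y": -0.1,"z": 1.5,"yaw": 0}
    - {"x": 0,"y": -0.1,"z": 3.5,"yaw": 0}
    - {"x": 0,"y": -0.1,"z": 6,"yaw": 0}
    - {"x": 0,"y": -0.1,"z": 8.5,"yaw": 0}
    - {"x": 0,"y": -0.1,"z": 11,"yaw": 0}
    - {"x": 0,"y": -0.1,"z": 13,"yaw": 0}
    - {"x": 0,"y": -0.1,"z": 14.5,"yaw": 0}
    - {"x": 0,"y": -0.1,"z": 15.1,"yaw": 0}
    - {"x": 0,"y": -0.1,"z": 15.1,"yaw": 0}
    - {"x": 0,"y": -0.1,"z": 15.1,"yaw": 0}

```text
time_s: 13.1
ee_pos: [0.4861, -0.2601, 0.0939]
ee_rot: [[-1.0, -0.002, 0.001], [-0.002, 1.0, 0.0], [-0.001, 0.0, -1.0]]
ft_force: [0.2, 0.0, -1.7]
grip_width: 0.0241
finger_force: 98.2
```

Request:
carry_out:
  moves:
    - {"x": 0.4,"y": 0,"z": 0,"yaw": 0}
    - {"x": 0.8,"y": 0,"z": 0,"yaw": 0}
    - {"x": 1.2,"y": 0,"z": 0,"yaw": 0}
    - {"x": 1.6,"y": 0,"z": 0,"yaw": 0}
    - {"x": 1.9,"y": 0,"z": 0,"yaw": 0}
    - {"x": 2.2,"y": 0,"z": 0,"yaw": 0}
    - {"x": 2.5,"y": 0,"z": 0,"yaw": 0}
    - {"x": 2.7,"y": 0,"z": 0,"yaw": 0}
    - {"x": 2.8,"y": 0,"z": 0,"yaw": 0}
    - {"x": 2.8,"y": 0,"z": 0,"yaw": 0}
    - {"x": 2.8,"y": 0,"z": 0,"yaw": 0}
  hand: 0
  squeeze: 40

```text
time_s: 14.02
ee_pos: [0.4614, -0.2617, 0.0951]
ee_rot: [[-1.0, -0.001, 0.008], [-0.001, 1.0, -0.003], [-0.008, -0.003, -1.0]]
ft_force: [6.0, -0.8, 1.0]
grip_width: 0.024
finger_force: 98.4
```

```bash
python3 -c "
from h import *
go((.485,-.2605,.2435),(.51,.032,.307))"
```

```text
t 14.02 p [ 0.4614 -0.2617  0.0951] y-axis [-0.001  1.    -0.003] z [ 0.008 -0.003 -1.   ] w 0.024 ff 98.4 F [ 6.  -0.8  1. ] q7 [ 23.  25.   4. 113.  -3.  41. 119.]
yaw to world y 0.001
(0.485, -0.2605, 0.2435) [ -2.47   0.08 -14.83]
(0.51, 0.032, 0.307) [ -5.05  29.31 -21.23]
```

Request:
carry_out:
  moves:
    - {"x": 0.3,"y": 0,"z": 0.05,"yaw": 0}
    - {"x": 0.6,"y": 0,"z": 0.1,"yaw": 0}
    - {"x": 0.8,"y": 0,"z": 0.1,"yaw": 0}
    - {"x": 0.8,"y": 0,"z": 0.1,"yaw": 0}
    - {"x": 0.8,"y": 0,"z": 0.1,"yaw": 0}
    - {"x": 0.8,"y": 0,"z": 0.1,"yaw": 0}

```text
time_s: 14.52
ee_pos: [0.4553, -0.2621, 0.095]
ee_rot: [[-1.0, -0.001, 0.011], [-0.001, 1.0, -0.004], [-0.011, -0.004, -1.0]]
ft_force: [9.2, -0.2, 4.3]
grip_width: 0.024
finger_force: 98.6
```

Request:
carry_out:
  moves:
    - {"x": -0.5,"y": 0,"z": -0.3,"yaw": 0}
    - {"x": -1.2,"y": 0,"z": -1,"yaw": 0}
    - {"x": -2,"y": 0,"z": -2.5,"yaw": 0}
    - {"x": -2.6,"y": 0,"z": -4.5,"yaw": 0}
    - {"x": -3,"y": 0,"z": -7,"yaw": 0}
    - {"x": -3.2,"y": 0,"z": -9.5,"yaw": 0}
    - {"x": -3.2,"y": 0,"z": -12,"yaw": 0}
    - {"x": -3.2,"y": 0,"z": -14,"yaw": 0}
    - {"x": -3.2,"y": 0,"z": -15,"yaw": 0}
    - {"x": -3.2,"y": 0,"z": -15,"yaw": 0}
    - {"x": -3.2,"y": 0,"z": -15,"yaw": 0}
    - {"x": -3.2,"y": 0,"z": -15,"yaw": 0}
  hand: 0
  squeeze: 100

```text
time_s: 15.52
ee_pos: [0.4802, -0.2603, 0.2406]
ee_rot: [[-1.0, -0.0, -0.003], [-0.0, 1.0, 0.001], [0.003, 0.001, -1.0]]
ft_force: [0.4, 0.3, -2.0]
grip_width: 0.0239
finger_force: 98.2
```

```bash
cat >fit5.py <<'E'
from fit import *
s=arm.state();G3=np.array(s["ee_pos"])-.019*np.array(s["ee_rot"])[:,2]
t3=arm.grab_frame("top")["frame"].astype(int)
from fit3 import axis
import fit3
c=proj("top",np.array([G3+.09*np.array([.7,0,-.7])]))[0].astype(int);o2=(c[0]-13,c[1]-12);k2=(30,32)
D2=np.abs(t3-d["top"]["frame"]).sum(2)[o2[1]:o2[1]+k2[1],o2[0]:o2[0]+k2[0]]
M2=cv2.morphologyEx(cv2.medianBlur((D2>25).astype(np.uint8),3),cv2.MORPH_CLOSE,np.ones((7,7)))
def c2(p):
    u=axis(p);return np.abs(sil("top",G3-p[2]*1e-3*u,u,o2,k2)-M2)[:24,3:].sum()
print(G3.round(4));
for t in range(38,58,2):print(t,[round(c2([t,0,s]),1) for s in(94,96,98)])
E
sed -i '/^S=sil/,$d' fit3.py; sed -i 's/^best=/if __name__=="__main__":\n  best=/; ' fit3.py; python3 - <<'E'
L=open('fit3.py').read().split('if __name__=="__main__":\n')
b=L[1].splitlines();b=[x if x.startswith("  ") and x[2]!=" " else "  "+x for x in b]
open('fit3.py','w').write(L[0]+'if __name__=="__main__":\n'+"\n".join(b)+"\n")
E
python3 fit5.py; python3 -c "
from h import *
go((.495,.032,.295))"
```

```text
[ 0.4803 -0.2604  0.2596]
38 [np.float64(108.3), np.float64(96.9), np.float64(86.0)]
40 [np.float64(75.5), np.float64(63.3), np.float64(55.1)]
42 [np.float64(45.8), np.float64(34.7), np.float64(31.0)]
44 [np.float64(25.8), np.float64(23.9), np.float64(33.1)]
46 [np.float64(30.5), np.float64(42.4), np.float64(58.6)]
48 [np.float64(59.5), np.float64(73.6), np.float64(90.4)]
50 [np.float64(91.1), np.float64(106.8), np.float64(123.7)]
52 [np.float64(123.3), np.float64(139.3), np.float64(151.5)]
54 [np.float64(154.3), np.float64(164.2), np.float64(171.7)]
56 [np.float64(178.1), np.float64(184.3), np.float64(189.3)]
t 15.62 p [ 0.4803 -0.2604  0.2405] y-axis [-0.     1.     0.001] z [-0.003  0.001 -1.   ] w 0.0243 ff 98.2 F [-0.9  0.7 -1.5] q7 [ 21.  16.   5. 104.  -2.  60. 117.]
yaw to world y 0.0
(0.495, 0.032, 0.295) [-1.46 29.25 -5.42]
```

The slant is now about 43–44°. I'll carry it back in front of the fob.

Request:
carry_out:
  moves:
    - {"x": -0.3,"y": 0.8,"z": -1.5,"yaw": 0}
    - {"x": -0.6,"y": 2.5,"z": -3,"yaw": 0}
    - {"x": -1,"y": 5,"z": -4.5,"yaw": 0}
    - {"x": -1.4,"y": 8,"z": -5.5,"yaw": 0}
    - {"x": -1.8,"y": 11,"z": -6.3,"yaw": 0}
    - {"x": -2.1,"y": 14,"z": -6.3,"yaw": 0}
    - {"x": -2.4,"y": 17,"z": -6.3,"yaw": 0}
    - {"x": -2.5,"y": 20,"z": -6.3,"yaw": 0}
    - {"x": -2.5,"y": 23,"z": -6.3,"yaw": 0}
    - {"x": -2.5,"y": 26,"z": -6.3,"yaw": 0}
    - {"x": -2.5,"y": 28.2,"z": -6.3,"yaw": 0}
    - {"x": -2.5,"y": 29.3,"z": -6.3,"yaw": 0}

```text
time_s: 16.62
ee_pos: [0.5055, 0.036, 0.3042]
ee_rot: [[-1.0, -0.005, -0.002], [-0.005, 1.0, 0.001], [0.002, 0.001, -1.0]]
ft_force: [-0.1, 0.8, -1.0]
grip_width: 0.0239
finger_force: 98.2
```

Request:
carry_out:
  moves:
    - {"x": 0,"y": 0,"z": 0,"yaw": 0}
    - {"x": 0,"y": 0,"z": 0,"yaw": 0}
    - {"x": 0,"y": 0,"z": 0,"yaw": 0}
    - {"x": 0,"y": 0,"z": 0,"yaw": 0}
    - {"x": 0,"y": 0,"z": 0,"yaw": 0}
    - {"x": 0,"y": 0,"z": 0,"yaw": 0}
    - {"x": 0,"y": 0,"z": 0,"yaw": 0}
    - {"x": 0,"y": 0,"z": 0,"yaw": 0}

```text
time_s: 17.28
ee_pos: [0.5064, 0.0317, 0.3053]
ee_rot: [[-1.0, 0.0, 0.0], [0.0, 1.0, -0.0], [-0.0, -0.0, -1.0]]
ft_force: [-0.6, 0.4, -1.3]
grip_width: 0.0241
finger_force: 98.2
```

```bash
python3 fit3.py; python3 - <<'E'
from h import *
go((.505,.0325,.3035))
# has the beam lit the fob? brightness change around fob and vase/sunglasses unchanged
from bench import arm
for n,b in(("top",(275,165,320,200)),("scene",(370,225,405,275))):
    f=arm.grab_frame(n)["frame"].astype(int);g=d[n]["frame"].astype(int)
    x0,y0,x1,y1=b;D=(f-g).sum(2)[y0:y1,x0:x1];q=np.argwhere(np.abs(D)>40)
    print(n,len(q),(q.mean(0)[::-1]+[x0,y0]).round(1) if len(q) else "",D.max(),D.min())
E
```

```text
G [0.5064 0.0317 0.3243] theta,phi,s [40.59 -0.32 98.28] cost 49.2 676 lens [0.5704 0.0313 0.2497]
36 152.3; 40 71.9; 44 105.9; 48 181.5; 52 258.9; 
dist 0.144 miss vec of beam at fob [-0.0041 -0.0017 -0.0035]
t 17.33 p [0.5064 0.0318 0.3053] y-axis [0. 1. 0.] z [ 0.  0. -1.] w 0.0243 ff 98.2 F [-1.1 -0.4 -2.3] q7 [ -0.   8.  -7. 104.   1.  67.  82.]
yaw to world y -0.0
(0.505, 0.0325, 0.3035) [0.14 0.07 0.18]
top 3 [294.3 182.3] 48 -48
scene 0  20 -8
```

The two views bracket the slant at about 41–44°. The beam line meets the fob centre within about 6 mm from 14 cm away. The fob hasn't moved and the arm is steady, so I'm handing in.

```bash
python3 -c "
from bench import arm
print(arm.finish_job())"
```

```text
the job is handed in; nothing more can be done
None
```

The torch is out of its cup and held steady in the air at about 42° from straight down, its lens about 14 cm from the fob and above it; the beam line works out to within about 1 cm of the fob's centre (no light spot showed in the pictures), the fob is unmoved, and nothing I saw suggests the keys, vase, sunglasses or coaster were touched.

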